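# Open the ratchet clamp on the mould vibrating table

## Task

The filled chocolate mould on the vibrating table is done and must be freed from its ratchet bar clamp. With the fingertips, press down the release button on top of the sliding jaw and, keeping it pressed, push the jaw back along its bar, away from the mould, all the way to the end of its travel; then let go so that the button springs back up. Nothing is to be gripped or lifted: leave the mould lying where it is and do not disturb the other things on the bench.

Things in the scene. Friction and masses are not known exactly. Their poses are not given: they have to be found in the camera images.
- release_top (a point): Centre of the top face of the ratchet release: a black spring button, 32 x 32 mm, on the grey sliding jaw of the bar clamp. At rest its top is 176 mm above the bench, 10 mm above the jaw's flat top. Pressed straight down; rides along with the jaw. Axes: z up; y along the bar, from the sliding jaw towards mould and stop; x across the bar, to the side where the mould lies. The jaw opens along -y.
- thumb_rest (a point): Point on the jaw's upright thumb rest, on its face that looks to +y at the button. The face is 44 mm wide, stands from 166 to 200 mm above the bench (this point: mid-width, 190 mm) and is 18 mm from the button's centre. One piece with the jaw, 14 mm thick. A fingertip pressing the button pushes this face along -y to open the jaw. On the button's +y side the jaw's top is flat for 26 mm. Same axes.
- jaw (a joint): Position of the sliding jaw on its bar, m; grows as it opens (-y). 0.110: fully open, at the foot on the bar's end; start: about 0.025. The toothed bar lets it close freely but blocks opening (4 mm teeth) unless the release is down; then it slides with 1 to 2 N, slightly damped. Let go on a tooth's ramp, it creeps open up to 4 mm until the tooth catches.
- release (a joint): Travel of the release button, m: 0 is up (ratchet engaged), 0.006 fully down. Up to about 0.003 of travel the ratchet holds, deeper it is free. Its spring pushes up with 3 N at rest and 6 N fully down.
- mould: The filled mould in the clamp: clear plastic with 4 x 8 square cavities of set dark chocolate, 275 (its y, along the bar) x 135 x 24 mm, loose, about 0.55 kg, on the vibrating plate 112 mm above the bench. Origin under its centre. Its long edge is 15 to 25 mm from the jaw's body; only the jaw's arm, 37 mm high over the plate, reaches across its end.
- vibrator: The stainless vibrating table: bench-top machine with a 250 x 530 mm plate (x, y), top 112 mm above the bench; fixed. Origin under its centre at bench height. The clamp bar (10 mm wide, its top 40 mm over the plate) runs along y, 95 mm from the centre on the -x side, next to the robot. At the -y end a foot, 47 mm high, holds the bar.
- stop: The clamp's fixed stop at the mould's other end: grey block with an arm like the jaw's and a small black locking screw, without button or thumb rest; top 64 mm above the plate. Not to be used. Origin on the bar's line at plate height, at its pad face.
- empty_mould: Bystander: empty clear mould with 3 x 5 cavities, 120 x 200 x 22 mm, loose on the bench beyond the machine's end at the stop's side. Origin under its centre.
- scraper: Bystander: bench scraper, 75 x 105 mm steel blade and round wooden handle 25 mm thick, 112 mm long, loose on the bench beyond the machine's end at the sliding jaw's side. Origin at bench height under the blade's centre.
- tub: Bystander: white lidded plastic tub, 68 mm in diameter, 85 mm high, standing loose on the bench in front of the machine, between it and the robot. Origin under its centre.

How it is judged:
By the outcome, as a careful person would: the job done as asked, in the order asked, and still so for the second after the job is handed in, with the robot touching nothing.
It also fails if it takes over 32 s, if anything falls off the work surface, if the arm or the gripper's body presses on something with over 40 N, if the wrist force passes 120 N, or if a joint passes its speed limit or range.

## Robot

A 7-joint arm with a two-finger parallel gripper is mounted at the origin on the work surface. World frame = base frame: x ahead of the robot, y to its left, z up, the work surface at z = 0. Lengths are in m, angles in rad, forces in N, time in s.
With the tool pointing down it reaches from about 0.425 to 1.025 m from the base axis. Payload 9.4 kg.
Tool frame: the origin (TCP) lies midway between the tips of the shut fingers; the grasp point (between the pads) lies robot.grip_depth behind it (robot.grip_depth is the distance from the TCP to the grasp point, in m); y points along the fingers, x is the direction in which the jaws open and shut, and the axes are right-handed (so a half turn about y gives the same grasp; the last joint's range is limited). The gripper opens to 93 mm and grips with 3 to 60 N. Pads are 15 mm wide; open, the fingers measure 128 mm over their backs; the gripper's body (75 mm by 188 mm) begins 65 mm behind the grasp point.
Start: joints at [1.163, 0.599, -0.003, 1.599, 0.002, 0.943, -0.08], TCP at [0.235, -0.686, 0.219] pointing down, gripper open.
Joint ranges: [-2.57, 2.57], [-0.35, 1.97], [-1.29, 1.29], [0.11, 2.56], [-1.05, 4.19], [0.11, 1.86], [-2.63, 2.63]. Speed limits (rad/s): [2.22, 2.22, 3.01, 3.01, 3.14, 3.14, 3.14].

## Interface

Orientations are given as a rotation vector (axis times angle).
In Python, from cell import robot gives the robot as it stands. The module is installed in compiled form; this text tells all that it offers.
- The arm moves only by the shell command python3 -m pendant 'ROWS' [FORCE]. ROWS is JSON, a list of rows, each an object of numbers: "fingers": the gripper's target within -1 to 1 (fully open at 1, half-way at 0, shut at -1); "x", "y", "z": the shift along the tool's x, y, z in m; "turn": the turn about the tool's y in degrees. In form: [{"fingers": .., "x": .., "y": .., "z": .., "turn": ..}, ...]. A call has exactly 5 rows; each row shifts and turns the commanded pose from where the row before left it, along the tool's axes as they then stand; what a row does not reach is not made up. A row lasts 1/12 s, in which the tool goes at most 41.7 mm and 7.16 degrees, less where a joint would pass 70% of its speed; a pose out of reach is approached as far as the arm can. A call with a gripper value outside its range is refused whole. The fingers move at their own pace and stop on an object; FORCE is the grip in N (left out, the last holds). Time passes only in rows, so rows that do not move let the fingers close, or fill a call up. It gives the time, the measured TCP pose, the force and the opening at its end, in the units of the state.
- robot.read_state(): the state, without advancing time (a new reading comes with each control period).
- robot.snapshot(name): name is "scene" or "top" or "wrist"; returns a dict with "color" (384x512x3 uint8, red, green, blue), "K" (3x3 intrinsics, pixels), "k1" (the pictures are not rectified: a ray, as slopes to the right and down, at radius r is drawn at 1 + k1 r^2 times it, then the intrinsics apply), "R" (3x3) and "t" (3): a world point X has camera coordinates R X + t. Camera axes: x right, y down, z forward; pixel columns grow to the right and rows downward; lengths in m; the calibration is good to about 2 mm. A picture is of the moment at which its call begins. There is no depth.
- robot.finish_job(): hands the job in, once; it reports no verdict.
The state is a dict: "clock": time; "qpos": joint angles; "qd": joint speeds; "effort": joint torques, N m; "position": TCP position; "tcp_rot": TCP orientation; "wrist_force": force on the tool from outside, world axes, zero at the start; "torque": the same for the moment, N m; "grip_width": finger opening in m.
Only numpy, scipy, OpenCV 4.12 (cv2) and the standard library are available. Lean on these libraries where they do the work, as an engineer would, in place of code of your own. Each camera call takes 0.05 s, during which the arm holds its last target. There are 200 camera calls.

## Working session

There is one attempt and no reset: what is moved stays moved. The work goes in short steps, Python scripts to look and compute and a shell command to move; the robot and the scene stay as the last step left them, time stands still between calls to the robot, and variables do not carry over. Pictures are saved under pics/ and viewed, about 8 in all and at most 12, crops included, and the job is handed in when it is done.

```bash
mkdir -p pics
cat > h.py <<'E'
from cell import robot
import cv2,numpy as np
from scipy.spatial.transform import Rotation as Rot
def snap(n,f):
    s=robot.snapshot(n); np.savez('pics/'+f+'.npz',**s); cv2.imwrite('pics/'+f+'.png',s['color'][:,:,::-1]); return s
def load(f): return np.load('pics/'+f+'.npz')
def ray(s,u,v):
    K=s['K'];d=np.array([(u-K[0,2])/K[0,0],(v-K[1,2])/K[1,1]]);p=d.copy()
    for _ in range(20): p=d/(1+float(s['k1'])*(p@p))
    w=s['R'].T@np.array([p[0],p[1],1]); return -s['R'].T@s['t'],w
def atz(s,u,v,z):
    c,w=ray(s,u,v); return c+w*(z-c[2])/w[2]
def proj(s,X):
    c=s['R']@np.array(X)+s['t'];p=c[:2]/c[2];p=p*(1+float(s['k1'])*(p@p));return s['K'][:2,:2]@p+s['K'][:2,2]
E
python3 - <<'E'
from h import *
a=snap('scene','s0');b=snap('top','t0')
st=robot.read_state();print(st, Rot.from_rotvec(st['tcp_rot']).as_matrix().round(3))
for s in (a,b): print((-s['R'].T@s['t']).round(3),s['K'][0,0])
E
```

```text
{'clock': 0.1, 'qpos': array([ 1.16331429,  0.60006342, -0.00251272,  1.60002054,  0.00181348,
        0.94291355, -0.0797883 ]), 'qd': array([-0.00106117, -0.00319261,  0.00018863, -0.00065736,  0.00017155,
        0.00169916,  0.00159145]), 'effort': array([ 4.46952283e-03, -7.66557527e+01,  1.50186338e+00, -2.52937657e+01,
       -5.23240271e-02,  1.35777952e-02,  1.87082946e-05]), 'position': array([ 0.2352947 , -0.68530588,  0.21784404]), 'tcp_rot': array([-1.34704273,  0.96304521, -0.96101327]), 'wrist_force': array([-0.25958936,  0.2538179 ,  0.81322422]), 'torque': array([-0.00394764, -0.00709385, -0.00383638]), 'grip_width': 0.09288870324440936} [[ 0.325 -0.001  0.946]
 [-0.946  0.001  0.325]
 [-0.001 -1.    -0.   ]]
[0.897 0.597 0.942] 349.8341578232353
[0.445 0.059 1.557] 477.1962350758309
```

View pics/s0.png

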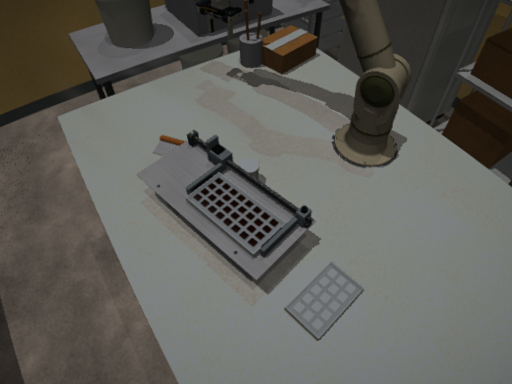

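View pics/t0.png

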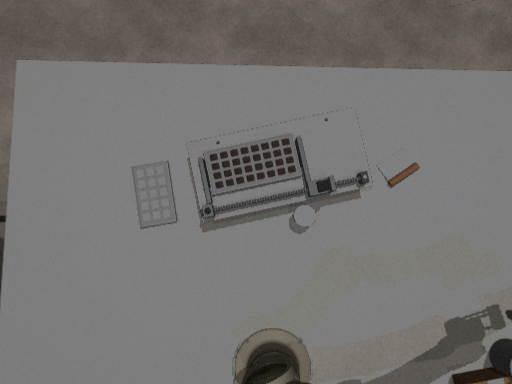

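The scene view shows the clamp, mould and robot. In the top view the jaw is at about (322,186), the foot at (362,179), the stop at (208,211), the tub at (305,216) and the scraper at (403,174). I'll enlarge the jaw.

Run:
```python
from h import *
for n,(x,y,w,h) in {'t0':(285,150,100,75),'s0':(170,120,100,75)}.items():
    im=cv2.imread(f'pics/{n}.png')[y:y+h,x:x+w]; im=cv2.convertScaleAbs(im,alpha=1.8)
    cv2.imwrite(f'pics/{n}c.png',cv2.resize(im,None,fx=8,fy=8,interpolation=cv2.INTER_CUBIC))
```

```text
(no output)
```

View pics/t0c.png

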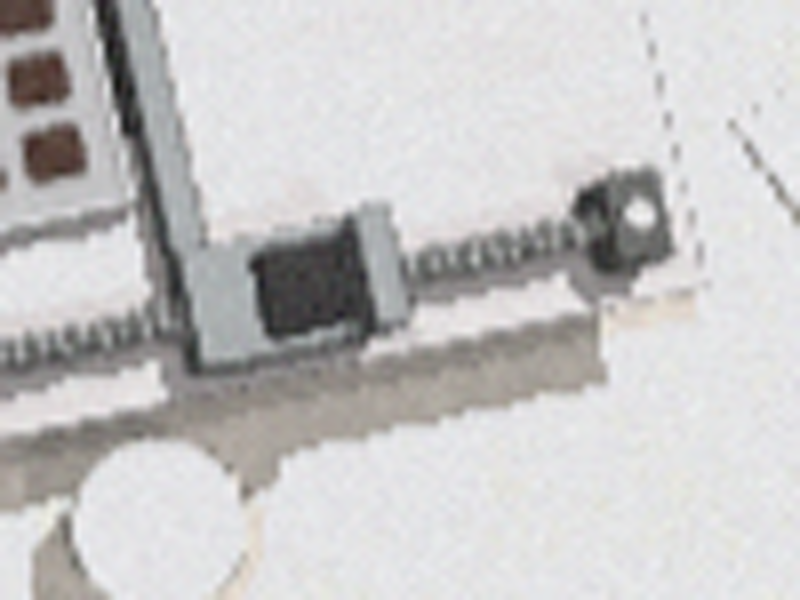

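View pics/s0c.png

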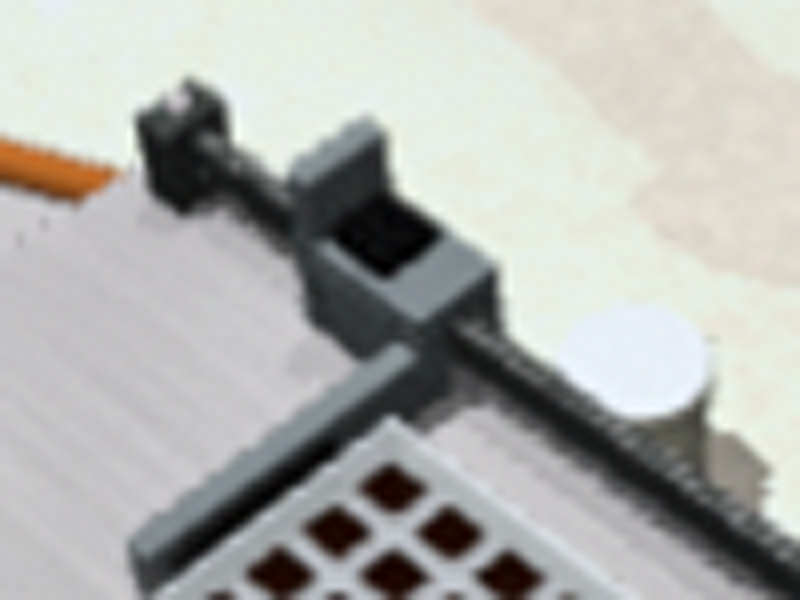

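The crops show the button near crop (308,290), which is about (323.4,186) in the full top view, and the thumb rest's top running from (372,205) to (392,330). In the scene crop the button is near (387,235). I'll compute positions and cross-check the two views.

Run:
```python
from h import *
t=load('t0');s=load('s0')
c=lambda x,y,o=(285,150):((x+.5)/8-.5+o[0],(y+.5)/8-.5+o[1])
P=lambda x,y,z:atz(t,*c(x,y),z)
print('button top',P(310,290,.176),'scene',atz(s,*c(387,237,(170,120)),.176))
print('button left edge(+y)',P(250,258,.176),P(268,340,.176))
tr=[P(x,y,.2) for x,y in((358,208),(388,202),(410,322),(378,332))]
print('rest top',np.round(tr,4))
print('scene rest top',np.round([atz(s,*c(x,y,(170,120)),.2) for x,y in((292,172),(370,118),(385,132),(300,185))],4))
j=[P(x,y,.166) for x,y in((185,250),(205,365))];print('jaw front edge',np.round(j,4))
# bar direction via stop screw & foot at similar height; plate edges
f=P(622,222,.159);q=atz(t,208,211,.176);print('foot',f,'stop',q)
d=q-f;print('bar angle from +y deg (towards +x)',np.degrees(np.arctan2(d[0],d[1])))
e=[atz(t,u,v,.112) for u,v in((188,142),(356,109),(371,186))];print(np.round(e,3),np.degrees(np.arctan2(e[0][0]-e[1][0],e[0][1]-e[1][1])))
# mould edge rows of cavities
m=[atz(t,u,v,.13) for u,v in((208,159),(293,136))];d=m[0]-m[1]
```

```text
button top [ 0.56366286 -0.13226881  0.176     ] scene [ 0.56691063 -0.12413306  0.176     ]
button left edge(+y) [ 0.57484161 -0.11032297  0.176     ] [ 0.54511072 -0.11721528  0.176     ]
rest top [[ 0.5914 -0.1458  0.2   ]
 [ 0.5938 -0.1565  0.2   ]
 [ 0.551  -0.1648  0.2   ]
 [ 0.5471 -0.1534  0.2   ]]
scene rest top [[ 0.5903 -0.1532  0.2   ]
 [ 0.5501 -0.1634  0.2   ]
 [ 0.5492 -0.153   0.2   ]
 [ 0.5911 -0.145   0.2   ]]
jaw front edge [[ 0.5782 -0.0877  0.166 ]
 [ 0.5362 -0.0956  0.166 ]]
foot [ 0.59286707 -0.24935103  0.159     ] stop [0.48308183 0.20031295 0.176     ]
bar angle from +y deg (towards +x) -13.720322324664398
[[ 0.694  0.275  0.112]
 [ 0.809 -0.239  0.112]
 [ 0.572 -0.286  0.112]] -12.598018118090273
```

```bash
python3 -m pendant '[{"fingers":-1,"x":0,"y":-0.02,"z":0,"turn":0},{"fingers":-1,"x":-0.02,"y":-0.02,"z":0.023,"turn":0},{"fingers":-1,"x":-0.02,"y":-0.01,"z":0.024,"turn":0},{"fingers":-1,"x":-0.02,"y":0,"z":0.024,"turn":0},{"fingers":-1,"x":-0.02,"y":0,"z":0.024,"turn":0}]' 20
python3 -m pendant '[{"fingers":-1,"x":-0.02,"y":0,"z":0.024,"turn":0},{"fingers":-1,"x":-0.02,"y":0,"z":0.024,"turn":0},{"fingers":-1,"x":-0.02,"y":0,"z":0.024,"turn":0},{"fingers":-1,"x":-0.02,"y":0,"z":0.024,"turn":0},{"fingers":-1,"x":-0.02,"y":0,"z":0.024,"turn":0}]'
python3 -m pendant '[{"fingers":-1,"x":-0.02,"y":0,"z":0.024,"turn":0},{"fingers":-1,"x":-0.02,"y":0,"z":0.024,"turn":0},{"fingers":-1,"x":-0.02,"y":0,"z":0.024,"turn":0},{"fingers":-1,"x":-0.02,"y":0,"z":0.024,"turn":0},{"fingers":-1,"x":-0.02,"y":0,"z":0.024,"turn":0}]'
python3 -m pendant '[{"fingers":-1,"x":-0.02,"y":0,"z":0.024,"turn":0},{"fingers":-1,"x":-0.02,"y":0,"z":0.024,"turn":0},{"fingers":-1,"x":-0.02,"y":0,"z":0.024,"turn":0},{"fingers":-1,"x":-0.02,"y":0,"z":0.024,"turn":0},{"fingers":-1,"x":-0.02,"y":0,"z":0.024,"turn":0}]'
python3 - <<'E'
from h import *
st=robot.read_state();M=Rot.from_rotvec(st['tcp_rot']).as_matrix();print(M.round(3),st['position'],robot.grip_depth)
print('shift',M.T@(np.array([.5652,-.1294,.240])-st['position']))
E
```

```text
clock: 0.52
position: [0.2998, -0.5782, 0.2691]
tcp_rot: [-1.348, 0.962, -0.963]
wrist_force: [0.8, -0.3, -0.5]
grip_width: 0.0641
clock: 0.93
position: [0.3808, -0.4441, 0.2684]
tcp_rot: [-1.348, 0.963, -0.962]
wrist_force: [0.7, -0.7, 0.8]
grip_width: 0.0308
clock: 1.35
position: [0.4617, -0.3106, 0.2684]
tcp_rot: [-1.348, 0.963, -0.962]
wrist_force: [0.8, -0.0, -0.6]
grip_width: 0.0011
clock: 1.77
position: [0.5427, -0.177, 0.2684]
tcp_rot: [-1.348, 0.963, -0.962]
wrist_force: [0.7, 0.2, 0.3]
grip_width: 0.0005
[[ 0.325 -0.001  0.946]
 [-0.946  0.     0.325]
 [-0.    -1.    -0.001]] [ 0.5427252  -0.17704622  0.26838981] 0.0188
shift [-0.03775712  0.02838218  0.03674388]
```

```bash
python3 -m pendant '[{"fingers":-1,"x":-0.019,"y":0,"z":0.018,"turn":0},{"fingers":-1,"x":-0.019,"y":0.014,"z":0.019,"turn":0},{"fingers":-1,"x":0,"y":0.014,"z":0,"turn":7},{"fingers":-1,"x":0,"y":0,"z":0,"turn":0},{"fingers":-1,"x":0,"y":0,"z":0,"turn":0}]'
python3 - <<'E'
from h import *
w=snap('wrist','w1');s=snap('scene','s1')
st=robot.read_state();M=Rot.from_rotvec(st['tcp_rot']).as_matrix();print(M.round(3),st['position'],proj(w,st['position']),st['wrist_force'])
im=cv2.convertScaleAbs(cv2.imread('pics/s1.png')[110:185,180:280],alpha=1.8)
a=cv2.resize(im,(533,400),interpolation=cv2.INTER_CUBIC)
b=cv2.imread('pics/w1.png');cv2.imwrite('pics/w1v.png',cv2.convertScaleAbs(b,alpha=1.5))
print(proj(w,[.5658,-.1319,.176]),proj(w,[.5695,-.1495,.2]))
E
```

```text
clock: 2.18
position: [0.5643, -0.1307, 0.24]
tcp_rot: [-1.304, 1.053, -1.051]
wrist_force: [0.6, -0.2, 0.1]
grip_width: 0.0004
[[ 0.209 -0.     0.978]
 [-0.978 -0.001  0.209]
 [ 0.001 -1.    -0.   ]] [ 0.56480227 -0.13157029  0.24108115] [260.09549941 241.05028104] [ 0.49501979 -0.16948023 -0.00562134]
[260.20619984 202.78068707] [288.59178833 213.92092977]
```

View pics/w1v.png

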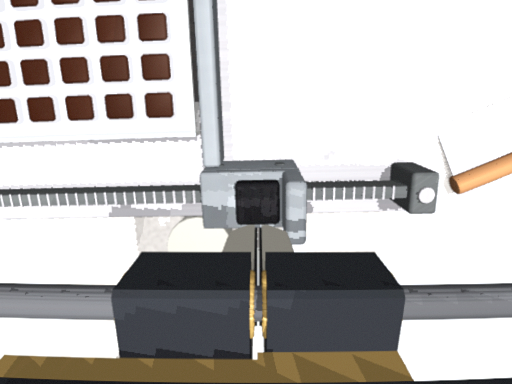

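The wrist view shows the button at (258,202) and the rest's front edge at about (288,212). These match the predictions of (260,203) and (289,214). I'm backing off 3 mm from the rest and then descending while watching the force.

```bash
python3 -m pendant '[{"fingers":-1,"x":-0.003,"y":0.01,"z":0.001,"turn":0},{"fingers":-1,"x":0,"y":0.015,"z":0,"turn":0},{"fingers":-1,"x":0,"y":0.012,"z":0,"turn":0},{"fingers":-1,"x":0,"y":0,"z":0,"turn":0},{"fingers":-1,"x":0,"y":0,"z":0,"turn":0}]'
python3 -m pendant '[{"fingers":-1,"x":0,"y":0.005,"z":0,"turn":0},{"fingers":-1,"x":0,"y":0.005,"z":0,"turn":0},{"fingers":-1,"x":0,"y":0.005,"z":0,"turn":0},{"fingers":-1,"x":0,"y":0.005,"z":0,"turn":0},{"fingers":-1,"x":0,"y":0,"z":0,"turn":0}]'
```

```text
clock: 2.7
position: [0.565, -0.1279, 0.2033]
tcp_rot: [-1.301, 1.055, -1.054]
wrist_force: [-0.3, 0.7, 0.7]
grip_width: 0.0003
clock: 3.12
position: [0.5649, -0.1273, 0.1826]
tcp_rot: [-1.301, 1.055, -1.053]
wrist_force: [-0.1, -0.1, 0.1]
grip_width: 0.0006
```

```bash
python3 -m pendant '[{"fingers":-1,"x":0,"y":0.003,"z":0,"turn":0},{"fingers":-1,"x":0,"y":0.003,"z":0,"turn":0},{"fingers":-1,"x":0,"y":0.002,"z":0,"turn":0},{"fingers":-1,"x":0,"y":0,"z":0,"turn":0},{"fingers":-1,"x":0,"y":0,"z":0,"turn":0}]'
python3 -m pendant '[{"fingers":-1,"x":0,"y":0.001,"z":0,"turn":0},{"fingers":-1,"x":0,"y":0.001,"z":0,"turn":0},{"fingers":-1,"x":0,"y":0.001,"z":0,"turn":0},{"fingers":-1,"x":0,"y":0,"z":0,"turn":0},{"fingers":-1,"x":0,"y":0,"z":0,"turn":0}]'
```

```text
clock: 3.53
position: [0.5654, -0.1274, 0.1758]
tcp_rot: [-1.301, 1.054, -1.054]
wrist_force: [-0.4, 0.4, 2.9]
grip_width: 0.0005
clock: 3.95
position: [0.5655, -0.1274, 0.1727]
tcp_rot: [-1.301, 1.054, -1.054]
wrist_force: [-1.0, 0.5, 4.7]
grip_width: 0.001
```

```bash
python3 -m pendant '[{"fingers":-1,"x":0,"y":0.001,"z":0,"turn":0},{"fingers":-1,"x":0,"y":0.001,"z":0,"turn":0},{"fingers":-1,"x":0,"y":0.001,"z":0,"turn":0},{"fingers":-1,"x":0,"y":0.001,"z":0,"turn":0},{"fingers":-1,"x":0,"y":0,"z":0,"turn":0}]'
```

```text
clock: 4.37
position: [0.5657, -0.128, 0.1701]
tcp_rot: [-1.3, 1.053, -1.056]
wrist_force: [-5.1, -0.3, 19.1]
grip_width: 0.0005
```

```bash
python3 -m pendant '[{"fingers":-1,"x":0,"y":-0.0005,"z":0,"turn":0},{"fingers":-1,"x":0.002,"y":0,"z":0,"turn":0},{"fingers":-1,"x":0.003,"y":0,"z":0,"turn":0},{"fingers":-1,"x":0.003,"y":0,"z":0,"turn":0},{"fingers":-1,"x":0.003,"y":0,"z":0,"turn":0}]'
python3 -m pendant '[{"fingers":-1,"x":0.003,"y":0,"z":0,"turn":0},{"fingers":-1,"x":0.003,"y":0,"z":0,"turn":0},{"fingers":-1,"x":0.003,"y":0,"z":0,"turn":0},{"fingers":-1,"x":0.003,"y":0,"z":0,"turn":0},{"fingers":-1,"x":0.003,"y":0,"z":0,"turn":0}]'
```

```text
clock: 4.78
position: [0.5681, -0.1383, 0.1702]
tcp_rot: [-1.3, 1.053, -1.055]
wrist_force: [-3.2, 0.5, 15.3]
grip_width: 0.0006
clock: 5.2
position: [0.5716, -0.153, 0.1702]
tcp_rot: [-1.3, 1.052, -1.055]
wrist_force: [-2.2, 1.2, 13.6]
grip_width: 0.0003
```

```bash
python3 -m pendant '[{"fingers":-1,"x":0.004,"y":0,"z":0,"turn":0},{"fingers":-1,"x":0.004,"y":0,"z":0,"turn":0},{"fingers":-1,"x":0.004,"y":0,"z":0,"turn":0},{"fingers":-1,"x":0.004,"y":0,"z":0,"turn":0},{"fingers":-1,"x":0.004,"y":0,"z":0,"turn":0}]'
python3 -m pendant '[{"fingers":-1,"x":0.004,"y":0,"z":0,"turn":0},{"fingers":-1,"x":0.004,"y":0,"z":0,"turn":0},{"fingers":-1,"x":0.004,"y":0,"z":0,"turn":0},{"fingers":-1,"x":0.004,"y":0,"z":0,"turn":0},{"fingers":-1,"x":0.004,"y":0,"z":0,"turn":0}]'
python3 -m pendant '[{"fingers":-1,"x":0.003,"y":0,"z":0,"turn":0},{"fingers":-1,"x":0.003,"y":0,"z":0,"turn":0},{"fingers":-1,"x":0.002,"y":0,"z":0,"turn":0},{"fingers":-1,"x":0.002,"y":0,"z":0,"turn":0},{"fingers":-1,"x":0.002,"y":0,"z":0,"turn":0}]'
```

```text
clock: 5.62
position: [0.5762, -0.1725, 0.1703]
tcp_rot: [-1.299, 1.052, -1.056]
wrist_force: [-0.6, 2.0, 11.8]
grip_width: 0.0006
clock: 6.03
position: [0.5808, -0.1919, 0.1703]
tcp_rot: [-1.299, 1.051, -1.056]
wrist_force: [0.8, 2.1, 11.4]
grip_width: 0.0004
clock: 6.45
position: [0.5836, -0.2036, 0.1703]
tcp_rot: [-1.298, 1.051, -1.056]
wrist_force: [2.4, 2.2, 10.4]
grip_width: 0.0008
```

```bash
python3 -m pendant '[{"fingers":-1,"x":0.002,"y":0,"z":0,"turn":0},{"fingers":-1,"x":0.002,"y":0,"z":0,"turn":0},{"fingers":-1,"x":0.002,"y":0,"z":0,"turn":0},{"fingers":-1,"x":0,"y":0,"z":0,"turn":0},{"fingers":-1,"x":0,"y":0,"z":0,"turn":0}]'
python3 -m pendant '[{"fingers":-1,"x":0.002,"y":0,"z":0,"turn":0},{"fingers":-1,"x":0.001,"y":0,"z":0,"turn":0},{"fingers":-1,"x":0.001,"y":0,"z":0,"turn":0},{"fingers":-1,"x":0,"y":0,"z":0,"turn":0},{"fingers":-1,"x":0,"y":0,"z":0,"turn":0}]'
```

```text
clock: 6.87
position: [0.585, -0.2096, 0.1703]
tcp_rot: [-1.298, 1.05, -1.057]
wrist_force: [2.0, 2.0, 9.7]
grip_width: 0.0004
clock: 7.28
position: [0.5852, -0.2106, 0.1703]
tcp_rot: [-1.298, 1.052, -1.052]
wrist_force: [0.0, 9.3, 14.0]
grip_width: 0.0002
```

```bash
python3 -m pendant '[{"fingers":-1,"x":0.001,"y":0,"z":0,"turn":0},{"fingers":-1,"x":0.001,"y":0,"z":0,"turn":0},{"fingers":-1,"x":0,"y":0,"z":0,"turn":0},{"fingers":-1,"x":0,"y":0,"z":0,"turn":0},{"fingers":-1,"x":0,"y":0,"z":0,"turn":0}]'
python3 - <<'E'
from h import *
w=snap('wrist','w2');cv2.imwrite('pics/w2v.png',cv2.convertScaleAbs(cv2.imread('pics/w2.png'),alpha=1.5))
E
```

```text
clock: 7.7
position: [0.5854, -0.2125, 0.1702]
tcp_rot: [-1.298, 1.052, -1.052]
wrist_force: [-0.8, 9.1, 14.1]
grip_width: 0.0002
```

View pics/w2v.png

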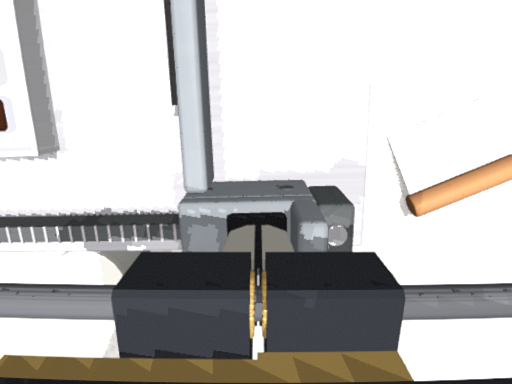

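The jaw is hard against the foot: the button stays down and the tip now slips on it against 9 N. I'm lifting straight up.

```bash
python3 -m pendant '[{"fingers":-1,"x":0,"y":-0.003,"z":0,"turn":0},{"fingers":-1,"x":0,"y":-0.004,"z":0,"turn":0},{"fingers":-1,"x":0,"y":-0.005,"z":0,"turn":0},{"fingers":-1,"x":0,"y":-0.01,"z":0,"turn":0},{"fingers":-1,"x":0,"y":-0.01,"z":0,"turn":0}]'
python3 -m pendant '[{"fingers":-1,"x":0,"y":-0.03,"z":0,"turn":0},{"fingers":-1,"x":0,"y":-0.03,"z":0,"turn":0},{"fingers":-1,"x":0,"y":-0.03,"z":0,"turn":0},{"fingers":-1,"x":0,"y":0,"z":0,"turn":0},{"fingers":-1,"x":0,"y":0,"z":0,"turn":0}]'
python3 - <<'E'
from h import *
w=snap('wrist','w3');t=snap('top','t3');s=snap('scene','s3')
L=cv2.resize(w['color'][100:340,80:480,::-1],(800,300)) 
a=cv2.resize(t['color'][80:230,180:430,::-1],(400,300),interpolation=cv2.INTER_CUBIC);b=cv2.resize(s['color'][110:185,150:250,::-1],(400,300),interpolation=cv2.INTER_CUBIC)
L=cv2.resize(w['color'][:, :,::-1],(400,300))
c=cv2.resize(s['color'][100:325,100:400,::-1],(400,300))
cv2.imwrite('pics/f3.png',cv2.convertScaleAbs(np.vstack([np.hstack([L,a]),np.hstack([b,c])]),alpha=1.6))
E
```

```text
clock: 8.17
position: [0.5835, -0.2159, 0.2013]
tcp_rot: [-1.302, 1.056, -1.054]
wrist_force: [-0.5, 0.3, 0.3]
grip_width: 0.0003
clock: 8.58
position: [0.5847, -0.2162, 0.2935]
tcp_rot: [-1.299, 1.051, -1.058]
wrist_force: [-0.7, -0.6, 0.0]
grip_width: 0.0002
```

View pics/f3.png

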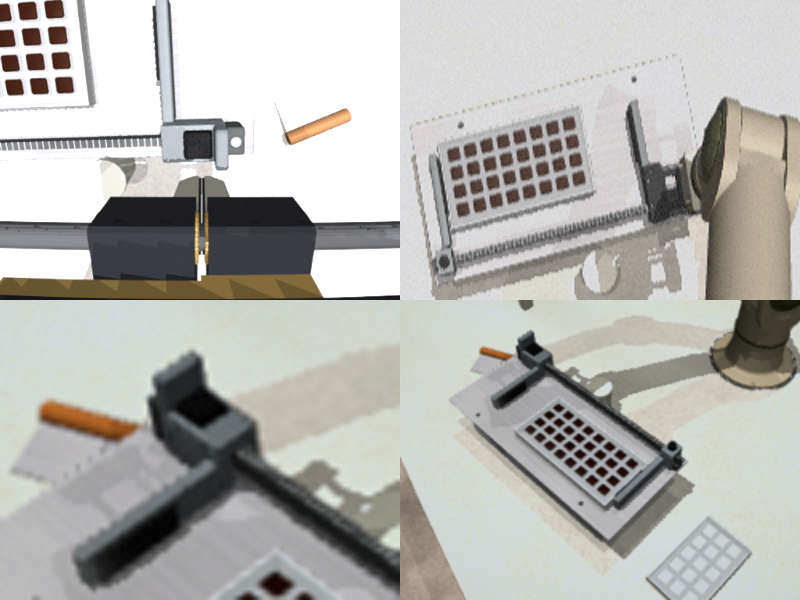

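The composite shows the jaw against the foot, the button proud of the jaw's top, and the mould, tub, scraper and empty mould in place. One numeric check of the travel before handing in.

Run:
```python
from h import *
a=load('w1');b=load('w3')
p=atz(a,258.5,202,.176);q=atz(b,198*1.28,145*1.28,.176);print(p,q,np.linalg.norm(p-q))
# mould/bystander shifts: diff of top images left of arm
x=cv2.cvtColor(load('t0')['color'],6).astype(int);y=cv2.cvtColor(load('t3')['color'],6).astype(int)
for n,(u0,u1,v0,v1) in {'mould':(203,300,133,193),'empty':(130,180,158,230)}.items():
    print(n,cv2.phaseCorrelate(x[v0:v1,u0:u1].astype(float),y[v0:v1,u0:u1].astype(float)))
robot.finish_job()
```

```text
[ 0.56611196 -0.13059793  0.176     ] [ 0.58471789 -0.21248451  0.176     ] 0.08397375814591956
mould ((0.1541042038222784, 0.104384224077684), 0.8517787681792023)
empty ((-0.09455937129589032, -0.033940865827091216), 0.965217982111722)
the job is handed in; nothing more can be done
```

I pressed the release button to its full 6 mm with the shut fingertips. Keeping it down, I pushed the jaw back until it stopped against the foot, then lifted straight off. The job was handed in at about 9 s of the 32 s allowed.

- **Jaw travel:** the button's shift measured in the wrist pictures is 84 mm, against about 85 mm expected. At the end the jaw no longer moved, and the fingertip slipped 2 mm on the button against about 9 N. The close-up shows the jaw against the foot.
- **Button:** in the last pictures it appears to stand proud of the jaw's top again. I judged this by eye and did not measure it.
- **Force:** the highest wrist force I read was about 20 N, and it was back to about zero at hand-in. The fingertips were clear of everything, about 0.29 m above the bench.
- **Mould and empty mould:** comparing the top pictures, neither moved by more than about 0.2 pixel.
- **Tub and scraper:** I only checked these by eye, and they look undisturbed.

No check failed. The one early disagreement was an 8 mm difference in the button's position between the scene and top views. I put it down to the button's side faces showing in the scene view. The wrist camera then confirmed the top-view position.

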